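Crack loose the left-hand gas cap

TASK

Two winged brass caps close the gas outlets on the glass worker's bench. Loosen the fuel gas cap, the one with the notched collar: its thread is left-handed, so turn it clockwise seen from above, by an eighth to a quarter of a turn, and let go of it. Leave the cap with the smooth round collar tight.

Things in the scene. Friction and masses are not known exactly. Their poses are not given: they have to be found in the camera images.
- notched_cap (a joint): Turn of the fuel gas cap, left-hand thread, upright axis, in rad: 0 at the start (tight on its seat, a hard stop against counter-clockwise), growing as it turns CLOCKWISE seen from above (loosening), up to 3. Clockwise it turns against an even drag of about 0.25 N m and stays where it is left; it neither rises nor comes off. Its outlet is fixed to the bench.
- notched_grip (a point): Brass cap; collar with 6 lobes and deep notches, 52 mm across, top 84 mm above bench; on it one upright wing: flat bar 56 long, 12 thick, from 84 to 120 mm above bench. Point on the axis, mid-thickness, 108 mm above bench: the grip point. Turns with the cap: x level along the wing, y across it, z up. Below: steel post, 84 mm round foot, brass side stub.
- smooth_cap (a joint): Turn of the oxygen cap on the other outlet, ordinary right-hand thread, in rad: 0 at the start (tight), growing as it turns counter-clockwise seen from above. To be left alone.
- smooth_grip (a point): The oxygen cap, 200 mm or more from the other: same brass, outlet, wing and heights, but its collar is a plain smooth disc 52 mm across. Point on its axis in the wing, 108 mm above the bench; x along the wing, y across it, z up.
There are look-alikes about, which are no part of the job. What is shaped like the part that bears notched_cap but pink is not meant. Leave any orange look-alike of the part that bears smooth_cap alone.

How it is judged:
By the outcome, as a careful person would: the job done as asked, in the order asked, and still so for the second after the job is handed in, with the robot touching nothing.
It also fails if it takes over 32 s, if anything falls off the work surface, if the arm or the gripper's body presses on something with over 40 N, if the wrist force passes 120 N, or if a joint passes its speed limit or range.

ROBOT

A 6-joint arm with a two-finger parallel gripper is mounted at the origin on the work surface. World frame = base frame: x ahead of the robot, y to its left, z up, the work surface at z = 0. Lengths are in m, angles in rad, forces in N, time in s.
With the tool pointing down it reaches from about 0.275 to 0.875 m from the base axis. Payload 12.5 kg.
Tool frame: the origin (TCP) lies at the very end of the fingers, on their centre line; the grasp point (between the pads) lies 19 mm behind it; z points along the fingers, y is the line along which they close (so a half turn about z gives the same grasp; the last joint's range is limited). The gripper opens to 85 mm and grips with 20 to 120 N. Pads are 22 mm wide; open, the fingers measure 114 mm over their backs; the gripper's body (76 mm by 85 mm) begins 54 mm behind the grasp point. The pads swing forward as they close: fully open they stand 13 mm farther back than shut.
Start: joints at [-1.283, 0.351, 1.652, -0, 1.139, -0.085], TCP at [0.2, -0.512, 0.231] pointing down, gripper open.
Joint ranges: [-2.75, 2.75], [-0.79, 2.1], [0.01, 2.65], [-1.57, 4.71], [0.07, 3.14], [-2.87, 2.87]. Speed limits (rad/s): [2.22, 2.22, 2.79, 3.14, 3.14, 3.14].

INTERFACE

Orientations are given as a 3x3 rotation matrix whose columns are the frame's x, y, z axes.
In Python, from bench import manip gives the robot as it stands. Calls block until the motion is done:
- manip.move_ptp(position, orientation): joint-space move of the TCP to a pose.
- manip.move_l(position, attitude=None, max_speed=0.15): straight line of the TCP; attitude=None keeps the orientation; max_speed is the mean speed in m/s.
- manip.move_j(angles): joint-space move.
- manip.set_gripper(opening, effort=None): opening from 0.0 (shut) to 1.0 (fully open); effort is the grip in N (None keeps the last); returns when the fingers have stopped.
- manip.dwell(seconds).
- manip.inverse_kinematics(position, orientation): joint angles nearest the present ones, or None.
- manip.grab_frame(name): name is "scene" or "top"; returns (picture, depth): 480x640x3 uint8, red, green, blue; 480x640 float32, m along the optical axis (not along the pixel's ray), 0 where there is no reading.
- manip.get_calibration(name): a dict with "camera_matrix" (3x3 intrinsics, pixels), "R" (3x3) and "t" (3): a world point X has camera coordinates R X + t. Camera axes: x right, y down, z forward; pixel columns grow to the right and rows downward; lengths in m; the calibration is good to about 2 mm. A picture is of the moment at which its call begins. get_calibration takes no time and is no camera call.
A pose or a line that the arm cannot do raises manip.Unreachable and nothing moves.
- manip.sign_off(): hands the job in; it is judged then, once.
Trained networks look in the newest picture that a camera, given by its name, has taken for a name from the list of things; names that differ only in an ending like _2 or _b are one class to them, and where a whole thing is asked for, a point or a joint stands for the part that bears it (a point fixed in the world has none). Each returns a list of dicts, best first, with "confidence" (0 to 1); they miss things now and then, are a little off and sometimes report something else, mostly with a low value. They report only what shows in the picture. A call takes as long as a camera call. They do not tell look-alikes from the thing itself.
- manip.look_for(camera, name): "at" ([x, y, z] in m, in world coordinates, good to about 4 mm: the middle of the surface that is visible of it).
Readings, each from a call of its own:
- manip.current_time(): time.
- manip.current_qpos(): joint angles.
- manip.current_joint_vel(): joint speeds.
- manip.current_joint_torque(): joint torques, N m.
- manip.current_ee_pos(): TCP position.
- manip.current_tcp_rot(): TCP orientation.
- manip.current_force(): force on the tool from outside, world axes, zero at the start.
- manip.current_ft_torque(): the same for the moment, N m.
- manip.current_grip_width(): opening from 0.0 (shut) to 1.0 (fully open).
- manip.current_grip_force(): force on a finger pad.
Only numpy, scipy, OpenCV 4.12 (cv2) and the standard library are available. Lean on these libraries where they do the work, as an engineer would, in place of code of your own. Each camera call takes 0.05 s, during which the arm holds its last target. There are 200 camera calls.

## Working session

There is one attempt and no reset: what is moved stays moved. The work goes in short steps, each a Python script; the robot and the scene stay as the last script left them, time stands still between calls to the robot, and variables do not carry over. Pictures are saved under pics/ and viewed, at most 10 in all, crops included, and the job is handed in when it is done.

```bash
mkdir -p pics
python3 - <<'E'
from bench import manip
import cv2, numpy as np
for c in ("scene","top"):
    im,d=manip.grab_frame(c)
    cv2.imwrite(f"pics/{c}0.png",im[:,:,::-1]); np.save(f"{c}0.npy",d); np.save(f"{c}0i.npy",im)
    k=manip.get_calibration(c); np.savez(f"{c}_cal.npz",**k); print(c,k)
    for n in ("notched_cap","smooth_cap","notched_grip","smooth_grip"):
        for r in manip.look_for(c,n):
            X=np.array(r["at"]); p=k["camera_matrix"]@(k["R"]@X+k["t"]); print(n,round(r["confidence"],2),X.round(3),(p[:2]/p[2]).round())
print(manip.current_time())
E
```

```text
scene {'camera_matrix': array([[587.99559091,   0.        , 319.30952231],
       [  0.        , 587.99559091, 247.99498144],
       [  0.        ,   0.        ,   1.        ]]), 'R': array([[ 0.45663229,  0.88962009,  0.00793991],
       [ 0.61951509, -0.31155976, -0.72050785],
       [-0.63850451,  0.33392605, -0.69340132]]), 't': array([-0.2347266 , -0.20729843,  1.30658196])}
notched_cap 0.75 [0.535 0.175 0.096] [421. 248.]
notched_cap 0.62 [0.386 0.262 0.094] [414. 184.]
smooth_cap 0.9 [ 0.552 -0.141  0.087] [245. 328.]
smooth_cap 0.66 [ 0.396 -0.095  0.084] [236. 252.]
notched_grip 0.91 [0.533 0.176 0.095] [421. 248.]
notched_grip 0.63 [0.39  0.26  0.096] [415. 185.]
smooth_grip 0.7 [ 0.397 -0.091  0.084] [238. 252.]
smooth_grip 0.61 [ 0.554 -0.139  0.086] [247. 329.]
top {'camera_matrix': array([[557.20723045,   0.        , 314.14071095],
       [  0.        , 557.20723045, 238.84305482],
       [  0.        ,   0.        ,   1.        ]]), 'R': array([[-0.01072042, -0.99993957,  0.00243434],
       [-0.99223294,  0.01033601, -0.12396354],
       [ 0.12393088, -0.00374438, -0.99228379]]), 't': array([0.03416786, 0.49764128, 0.83155281])}
notched_cap 0.77 [0.526 0.175 0.085] [214. 216.]
notched_cap 0.59 [0.38  0.26  0.092] [151. 318.]
smooth_cap 0.84 [ 0.543 -0.129  0.081] [422. 203.]
notched_grip 0.9 [0.522 0.174 0.085] [214. 219.]
notched_grip 0.55 [0.38  0.259 0.098] [151. 318.]
smooth_grip 0.87 [ 0.542 -0.13   0.084] [423. 203.]
smooth_grip 0.82 [ 0.389 -0.08   0.088] [391. 309.]
0.5
```

View pics/scene0.png

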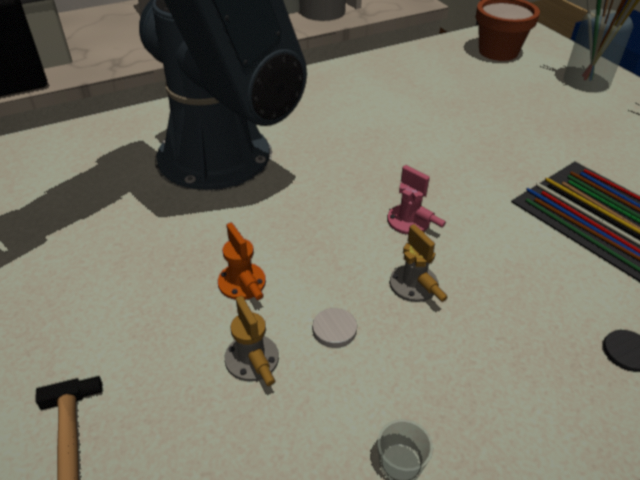

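View pics/top0.png

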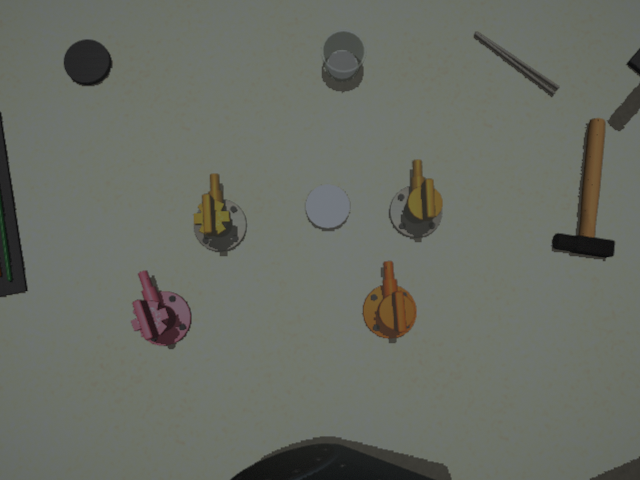

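Candidates: brass notched cap at top (212,217) / scene (421,248); pink notched look-alike at top (150,318); smooth brass cap at top (424,200); orange look-alike at top (395,310). The brass one with lobes, at (212,217), fits the description. I'll confirm it in a crop and measure its wing from both views.

```bash
cat > cloud.py <<'E'
import numpy as np, cv2
def cloud(c,d):
    k=np.load(f"{c}_cal.npz"); v,u=np.nonzero(d>0); z=d[v,u]
    P=np.linalg.inv(k["camera_matrix"])@np.stack([u*z,v*z,z])
    return (k["R"].T@(P-k["t"][:,None])).T,u,v
E
python3 - <<'E'
from cloud import *
a=np.load("top0i.npy")[170:270,165:265]; b=np.load("scene0i.npy")[205:305,370:470]
f=lambda x:cv2.resize(x,(400,400),interpolation=cv2.INTER_CUBIC)
cv2.imwrite("pics/crop.png",np.clip(np.hstack([f(a),f(b)])[:,:,::-1]*1.3,0,255))
for c in ("top","scene"):
    P,u,v=cloud(c,np.load(c+"0.npy"))
    for n,xy in (("notched",(.53,.175)),("smooth",(.547,-.135)),("pink",(.385,.26))):
        near=np.hypot(P[:,0]-xy[0],P[:,1]-xy[1])<.05
        print(c,n,"max z",np.percentile(P[near,2],99.5).round(4))
        m=near&(P[:,2]>.112); Q=P[m]     # top face of wing
        if len(Q)<5: continue
        r=cv2.minAreaRect((Q[:,:2]*1000).astype(np.float32)); 
        w,V=np.linalg.eigh(np.cov(Q[:,:2].T)); d=V[:,1]
        print("  n",m.sum(),"mean",Q.mean(0).round(4),"rect",np.round(r[0],1),np.round(r[1],1),"dir",np.degrees(np.arctan2(d[1],d[0])).round(1)%180, "px",u[m].mean().round(),v[m].mean().round())
        m=near&(P[:,2]>.078)&(P[:,2]<.09); Q=P[m]; print("  collar",cv2.minEnclosingCircle((Q[:,:2]*1000).astype(np.float32)))
E
```

```text
top notched max z 0.1243
  n 372 mean [0.5243 0.1774 0.1211] rect [525.  178.2] [55.8 12.7] dir 3.8000000000000114 px 207.0 213.0
  collar ((524.6636962890625, 178.04132080078125), 26.813800811767578)
top smooth max z 0.1241
  n 372 mean [ 0.5432 -0.1327  0.121 ] rect [ 543.8 -133.5] [55.8 12.3] dir 0.9000000000000057 px 430.0 198.0
  collar ((542.6583862304688, -133.09103393554688), 26.661102294921875)
top pink max z 0.1236
  n 418 mean [0.3792 0.2629 0.1207] rect [379.2 264.1] [55.4 13.6] dir 20.599999999999994 px 143.0 319.0
  collar ((378.9665832519531, 264.0281677246094), 27.487682342529297)
scene notched max z 0.1217
  n 258 mean [0.5293 0.1763 0.1185] rect [527.  177.7] [56.5 13.3] dir 4.099999999999994 px 422.0 236.0
  collar ((527.605712890625, 176.18670654296875), 28.493867874145508)
scene smooth max z 0.1218
  n 306 mean [ 0.5482 -0.1347  0.1192] rect [ 546.2 -133.8] [55.3 12.5] dir 1.1999999999999886 px 246.0 311.0
  collar ((546.3989868164062, -133.5360565185547), 26.61121368408203)
scene pink max z 0.1219
  n 204 mean [0.3832 0.2626 0.1182] rect [381.5 263.7] [55.7 15.4] dir 21.30000000000001 px 416.0 173.0
  collar ((381.80023193359375, 262.130859375), 27.647911071777344)[ WARN:0@0.076] global loadsave.cpp:1063 imwrite_ Unsupported depth image for selected encoder is fallbacked to CV_8U.
```

View pics/crop.png

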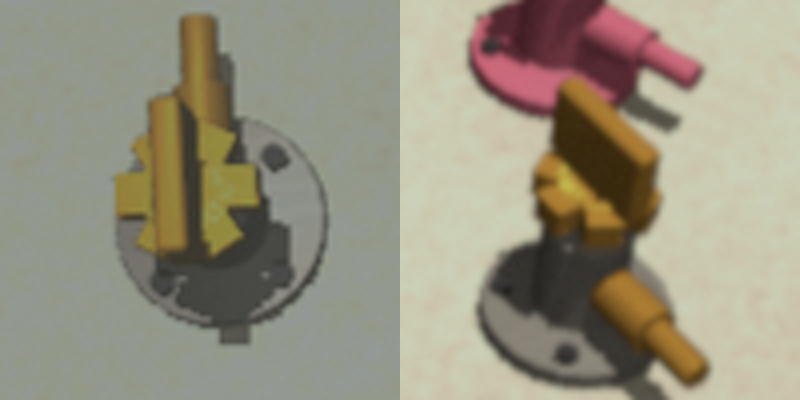

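The crop shows six lobes with deep notches on the brass cap (left, top view about (185,185) in the crop) and the pink one is separate. Both views agree: axis ≈ (0.526, 0.178), wing top ≈ 0.120, wing direction ≈ 4°, 56×12.7 mm, as described. I'll approach and grip next.

```bash
cat > h.py <<'E'
import numpy as np
from bench import manip
C=np.array([.526,.178]); A0=np.radians(4.0)
def R(a,s):   # tool down, x along the wing (sign s), clockwise = a decreasing
    x=s*np.array([np.cos(a),np.sin(a),0]); z=np.array([0,0,-1.]); return np.stack([x,np.cross(z,x),z],1)
def P(z): return np.array([*C,z])
E
python3 - <<'E'
from h import *
best=None
for s in (1,-1):
    q=[manip.inverse_kinematics(P(.092),R(A0-np.radians(t),s)) for t in (0,35,70)]
    print(s,[None if x is None else np.round(x,2) for x in q])
    if all(x is not None for x in q):
        m=max(abs(x[5]) for x in q)
        if best is None or m<best[0]: best=(m,s)
s=best[1]; print("s",s)
open("s.txt","w").write(str(s))
manip.set_gripper(1.0)
manip.move_ptp(P(.25),R(A0,s))
manip.move_l(P(.092),max_speed=.12)
print(manip.current_force().round(1) if hasattr(manip.current_force(),'round') else manip.current_force())
manip.set_gripper(0.0,60)
print(manip.current_grip_width(),manip.current_grip_force(),manip.current_force(),manip.current_ft_torque(),manip.current_ee_pos(),manip.current_qpos(),manip.current_time())
E
```

```text
1 [array([ 0.24,  0.54,  1.75, -0.  ,  0.85,  1.74]), array([ 0.24,  0.54,  1.75, -0.  ,  0.85,  2.35]), None]
-1 [array([ 0.24,  0.54,  1.75, -0.  ,  0.85, -1.4 ]), array([ 0.24,  0.54,  1.75, -0.  ,  0.85, -0.79]), array([ 0.24,  0.54,  1.75, -0.  ,  0.85, -0.18])]
s -1
[ 0.2 -0.5 -0.1]
0.12272645489196869 59.87960636615753 [-2.42824769  3.241608    3.66984361] [ 0.57271666  0.26263478 -0.10277281] [0.52599354 0.17836784 0.0922182 ] [ 2.42862320e-01  5.41204474e-01  1.74947314e+00  7.10349730e-04
  8.50656300e-01 -1.39799727e+00] 5.5417
```

Run:
```python
from h import *
s=int(open("s.txt").read())
for t in (11,22,33,44,55,67):
    manip.move_l(P(.092),R(A0-np.radians(t),s),max_speed=.1)
    print(t,np.round(manip.current_force(),1),np.round(manip.current_ft_torque(),2),round(manip.current_grip_width(),3),round(manip.current_qpos()[5],3),round(manip.current_time(),2))
    if np.linalg.norm(manip.current_force())>60: print("stop"); break
```

```text
11 [-1.8  3.5  5.9] [ 0.58  0.4  -0.26] 0.129 -1.209 5.88
22 [-1.4  3.7  5.4] [ 0.44  0.52 -0.22] 0.127 -1.017 6.22
33 [-2.5  3.   5.2] [ 0.35  0.52 -0.3 ] 0.127 -0.825 6.57
44 [-3.   1.8  6.9] [ 0.18  0.68 -0.22] 0.129 -0.633 6.91
55 [-4.1  1.   7.3] [ 0.08  0.71 -0.25] 0.126 -0.441 7.25
67 [-4.6  0.7  7.7] [ 0.04  0.81 -0.21] 0.133 -0.232 7.61
```

Run:
```python
from h import *
from cloud import *
manip.set_gripper(1.0)
manip.move_l(P(.25),max_speed=.15)
manip.move_j([-1.283,.351,1.652,0,1.139,-.085])
for c in ("top","scene"):
    im,d=manip.grab_frame(c); cv2.imwrite(f"pics/{c}1.png",im[:,:,::-1])
    X,u,v=cloud(c,d)
    for n,xy in (("notched",(.526,.178)),("smooth",(.545,-.134)),("pink",(.38,.264))):
        m=(np.hypot(X[:,0]-xy[0],X[:,1]-xy[1])<.045)&(X[:,2]>.112); Q=X[m]
        w,V=np.linalg.eigh(np.cov(Q[:,:2].T)); e=V[:,1]
        print(c,n,m.sum(),Q.mean(0).round(4),np.degrees(np.arctan2(e[1],e[0])).round(1)%180)
print(manip.current_force(),manip.current_time())
```

```text
top notched 380 [0.5244 0.1772 0.1209] 117.0
top smooth 374 [ 0.5431 -0.1327  0.1209] 0.9000000000000057
top pink 416 [0.3793 0.2629 0.1207] 20.69999999999999
scene notched 225 [0.5292 0.176  0.1188] 116.6
scene smooth 304 [ 0.5485 -0.1346  0.1191] 1.1999999999999886
scene pink 206 [0.3831 0.2626 0.1182] 21.400000000000006
[-0.38092693 -0.56008565 -0.32957253] 12.3083
```

View pics/top1.png

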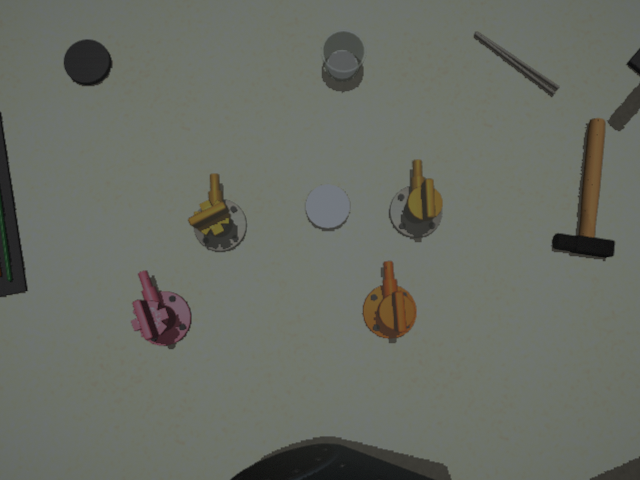

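The top picture shows the notched wing at (210,215) turned from 4° to −63°, which is 67° (1.17 rad) clockwise. The smooth, pink and orange caps haven't moved, and the robot is clear.

```bash
python3 -c "
from bench import manip
print(manip.sign_off())"
```

```text
the job is handed in; nothing more can be done
None
```

The notched fuel gas cap is loosened about 67° clockwise (between an eighth and a quarter turn) and released, the smooth cap and look-alikes were left untouched, and the job is handed in at about 12 s.

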